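Hold the lidded clamp box open by its lever

ROBOT

A 6-joint arm with a two-finger parallel gripper is mounted at the origin on a cart in front of the work surface, level with it; the furniture and walls round the work are solid. World frame = base frame: x ahead of the robot, y to its left, z up, the work surface at z = 0. Lengths are in m, angles in rad, forces in N, time in s.
With the tool pointing down it reaches from about 0.275 to 0.875 m from the base axis. Payload 12.5 kg.
Tool frame: the origin (TCP) lies midway between the tips of the shut fingers; the grasp point (between the pads) lies 19 mm behind it; z points along the fingers, y is the line along which they close (so a half turn about z gives the same grasp; the last joint's range is limited). The gripper opens to 85 mm and grips with 20 to 120 N. Pads are 22 mm wide; open, the fingers measure 114 mm over their backs; the gripper's body (76 mm by 85 mm) begins 54 mm behind the grasp point. The pads swing forward as they close: fully open they stand 13 mm farther back than shut.
Start: joints at [-1.373, 0.351, 1.652, -0, 1.139, -0.085], TCP at [0.153, -0.528, 0.199] pointing down, gripper open.
Joint ranges: [-2.75, 2.75], [-0.79, 2.1], [0.01, 2.65], [-1.57, 4.71], [0.07, 3.14], [-2.87, 2.87]. Speed limits (rad/s): [2.22, 2.22, 2.79, 3.14, 3.14, 3.14].

INTERFACE

Orientations are given as [roll, pitch, yaw] about the fixed x, y, z axes, in that order (R = Rz(yaw) Ry(pitch) Rx(roll)).
In Python, from cell import robot, cams, ticket gives the robot as it stands. The module is installed in compiled form; this text tells all that it offers.
- The arm moves only by the tool carry_out, never from a script. Its arguments are lists of equal length, an entry for each row: "dp": the shift along the tool's x, y, z each as a share of 0.4 m, from -1 to 1, a list of three; "turn": the turn about the tool's z as a share of pi rad, from -1 to 1; "fingers": the opening, from -1 (shut) to 1 (fully open). In form: {"dp": [[dx, dy, dz], ...], "turn": [turn, ...], "fingers": [fingers, ...]}. A call has 1 to 10 rows; each row is the pose to reach, as a shift and turn from the pose commanded when the call began, along the tool's axes at that moment, turning the shorter way round; what a row does not reach only later rows make up. A row lasts 1/12 s, in which the tool goes at most 41.7 mm and 7.16 degrees, less where a joint would pass 70% of its speed; a pose out of reach is approached as far as the arm can. A call with a number of a shift or a turn outside -1 to 1 is refused whole. A call with a gripper value outside its range is refused whole. The fingers move at their own pace and stop on an object; "grip_force" is the grip in N (left out, the last holds). Time passes only in rows, so rows that repeat a pose let the fingers close. It gives the time, the measured TCP pose, the force, the opening and the grip force at its end, in the units of the state.
- robot.read_state(): the state, without advancing time (a new reading comes with each control period).
- cams.get_image(name): name is "scene" or "top" or "wrist"; returns (picture, depth): 480x640x3 uint8, blue, green, red; 480x640 float32, m along the optical axis (not along the pixel's ray), 0 where there is no reading.
- cams.get_calibration(name): a dict with "fx", "fy", "cx", "cy" (pixels), "camera_from_world" (4x4, takes a point from world to camera coordinates); the wrist camera has in their place "tool_from_camera" (4x4, takes a point from camera to tool coordinates, whose origin is the TCP and whose axes are the flange's). Camera axes: x right, y up, looking along -z (the intrinsics and any distortion apply to the point x, -y, -z); pixel columns grow to the right and rows downward; lengths in m; the calibration is good to about 2 mm. The wrist camera is an equidistant fisheye: a pixel r from the principal point sees the ray r / f radians off the axis. A picture is of the moment at which its call begins: read the wrist's pose just before it. get_calibration takes no time and is no camera call.
- ticket.close_job(): hands the job in; it is judged then, once.
The state is a dict: "t": time; "joints": joint angles; "qvel": joint speeds; "joint_torque": joint torques, N m; "tool_pos": TCP position; "orientation": TCP orientation; "contact_force": force on the tool from outside, world axes, zero at the start; "ft_torque": the same for the moment, N m; "opening": finger opening in m; "grasp_force": force on a finger pad.
Only numpy, scipy, OpenCV 4.12 (cv2) and the standard library are available. Lean on these libraries where they do the work, as an engineer would, in place of code of your own. Each camera call takes 0.05 s, during which the arm holds its last target. There are 200 camera calls.

TASK

The steel box for used tube clamps has to stand open while a colleague loads it with both hands. With the fingertips, push its sliding bolt fully back so that it clears the lid, then press the pad of the side lever all the way down so that the heavy lid is fully raised, and stay there: the program finishes while still holding the lever down. The lid is raised by the lever only, never by hand; nothing is picked up, and the loose clamp, the weight and the tape roll stay where they are.

Things in the scene. Friction and masses are not known exactly. Their poses are not given: they have to be found in the camera images.
- clamp_box: Steel box fixed to the bench, 180 (x) x 200 (y) mm, 110 mm high to the rim. Origin: centre of its underside; its x points from front to rear (away from the robot at yaw 0), y to its left, z up. Lid hinged along the rear edge (x = 95, z = 114 mm). The bolt sits on a shelf on the front, the lever runs along the right (-y) side and juts out 110 mm past the front.
- bolt (a joint): Bolt: 10 mm rod along the box's y, at x = -109, z = 120 mm. Value in m: 0 = shut (starts at 0 to 0.005), its right end over a tongue of the lid, which then cannot rise; grows as the bolt is pushed to the box's +y (left); clear of the tongue from about 0.020; end stop 0.032. Friction about 1.5 N, stays where it is left. Its two guide straps (10 mm wide, at y = 6 and 76 mm) reach up to z = 129 mm.
- bolt_knob (a point): top centre of the bolt's upright knob (round black head 16 mm wide, 16 mm tall, on a 9 mm post); it stands at z = 164 mm, the post begins at z = 125 mm. Moves with the bolt: y = +18 mm in the box's frame when the bolt is at 0, y = +50 mm at the end stop. Its axes are the box's.
- lift_lever (a joint): Flat steel bar on a pin at x = 0, y = -122, z = 95 mm of the box: long arm 200 mm to the front, short arm 55 mm to the rear, its roller resting under a foot of the lid. Value in rad: 0 = at rest, long end up; grows as it is pressed down; rubber end stop 0.45. Pressing the pad takes 8 to 19 N, less (5 to 10 N) near the stop; let go, it rises as the lid falls. Blocked while the bolt is shut.
- lever_pad (a point): Centre of the top face of the black pad on the lever's long end, 46 (along the lever) x 30 mm. At rest at about x = -188, y = -122, z = 167 mm of the box, sloping 0.25 rad, higher to the front; fully pressed at about x = -201, z = 78 mm, sloping 0.20 rad down to the front. Axes turn with the lever.
- lid (a joint): lid, a 188 x 206 x 6 mm steel plate of about 1.6 kg with a flat top at z = 117 mm when shut. Value in rad: 0 = shut, grows as its front edge rises; about 0.69 when the lever is at its end stop. Falls shut by itself. Not to be touched by the robot.
- lid_front (a point): middle of the lid's front edge, on its top face.
- used_clamp: loose steel tube clamp (like a hemostat), 150 x 55 x 10 mm, lying to the left of the box; bystander. Origin: centre of its underside, x along its length.
- check_weight: brass check weight with a knob, 37 mm wide, 70 mm tall, standing in front of the box, left of the lever pad; bystander. Origin: centre of its underside.
- tape: roll of pale tape lying flat, 100 mm wide, 26 mm tall, to the front left of the box; bystander. Origin: centre of its underside.

How it is judged:
By the outcome, as a careful person would: the job done as asked, in the order asked, and still so for the second after the job is handed in, while the arm keeps its last pose, push and grip.
It also fails if it takes over 48 s, if anything falls off the work surface, if the arm or the gripper's body presses on something with over 40 N, if the wrist force passes 120 N, or if a joint passes its speed limit or range.

## Working session

There is one attempt and no reset: what is moved stays moved. The work goes in short steps, Python scripts to look and compute and a tool call to move; the robot and the scene stay as the last step left them, time stands still between calls to the robot, and variables do not carry over. Pictures are saved under pics/ and viewed, at most 10 in all, crops included, and the job is handed in when it is done.

Besides the shell and the picture viewer there is one more tool, called after "Request:" in YAML: its name, and indented under it one key for each argument. carry_out: Moves the arm, as the interface text tells. Its arguments: {"type":"object","properties":{"dp":{"type":"array"},"turn":{"type":"array"},"fingers":{"type":"array"},"grip_force":{"type":"number"}},"required":["dp","turn","fingers"]}

```bash
mkdir -p pics
cat > h.py <<'E'
import numpy as np, cv2
from cell import robot, cams, ticket
def cloud(name):
    im,d=cams.get_image(name); c=cams.get_calibration(name)
    v,u=np.mgrid[0:480,0:640]
    p=np.stack([(u-c['cx'])/c['fx']*d,-(v-c['cy'])/c['fy']*d,-d,np.ones_like(d)],-1)
    w=p@np.linalg.inv(c['camera_from_world']).T
    return im,d,w[...,:3]
E
python3 - <<'E'
from h import *
print(robot.read_state())
for n in('scene','top'):
    im,d,w=cloud(n); cv2.imwrite(f'pics/{n}.png',im); np.savez(f'{n}.npz',im=im,d=d,w=w)
    c=cams.get_calibration(n);print(n,{k:(np.round(v,3).tolist()) for k,v in c.items()})
E
```

```text
{'t': 0.0, 'joints': array([-1.37259240e+00,  3.51225771e-01,  1.65242036e+00,  6.26314168e-06,
        1.13909243e+00, -8.45875068e-02]), 'qvel': array([ 0.0005521 , -0.00159853, -0.00093802,  0.00156051, -0.0015116 ,
        0.00067611]), 'joint_torque': array([ 2.74965692e-03, -5.06104124e+01, -2.91408026e+01,  1.01789612e-04,
        4.41550277e-03, -5.92659191e-06]), 'tool_pos': array([ 0.15343145, -0.52778688,  0.19826559]), 'orientation': array([-3.14045133e+00, -1.02478886e-04,  2.82788753e-01]), 'contact_force': array([0.14842163, 0.29448378, 0.35586262]), 'ft_torque': array([-0.00739   , -0.0035696 ,  0.00939736]), 'grasp_force': 0.0, 'opening': 0.08510539627885279}
scene {'fx': 619.296, 'fy': 619.296, 'cx': 312.858, 'cy': 236.652, 'camera_from_world': [[-0.846, -0.533, 0.021, 0.614], [0.368, -0.554, 0.747, -0.252], [-0.386, 0.64, 0.665, -0.85], [0.0, 0.0, 0.0, 1.0]]}
top {'fx': 508.784, 'fy': 508.784, 'cx': 324.745, 'cy': 239.876, 'camera_from_world': [[-0.028, -0.999, -0.021, 0.138], [0.991, -0.031, 0.133, -0.644], [-0.134, -0.017, 0.991, -0.88], [0.0, 0.0, 0.0, 1.0]]}
```

View pics/scene.png

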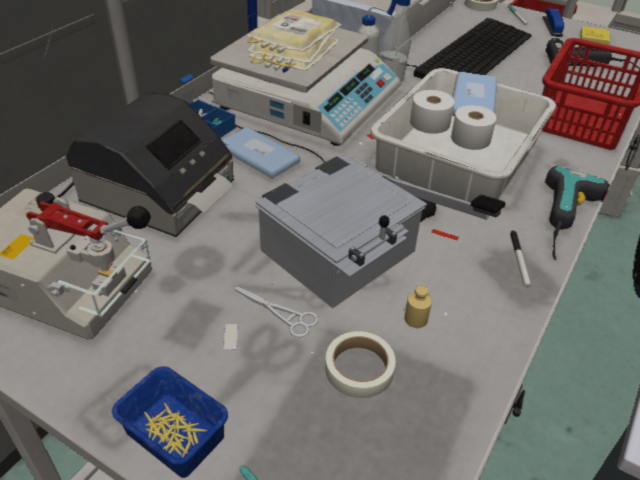

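View pics/top.png

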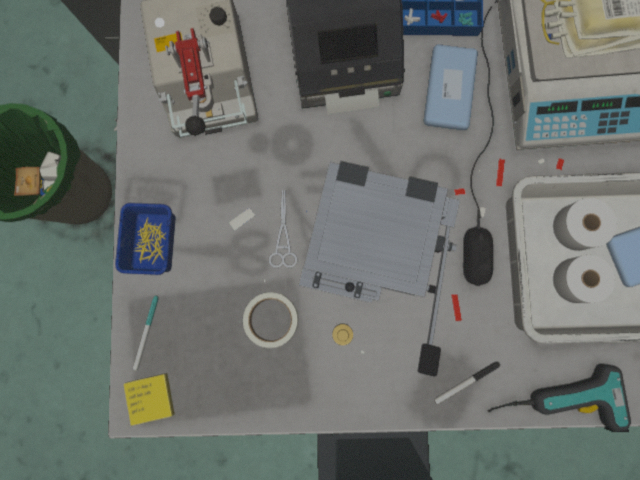

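The top view shows the box with its knob at about (350,287), the lever pad at (430,360), the brass weight at (343,334) and the tape at (270,320). The box is yawed slightly clockwise.

Run:
```python
from h import *
z=np.load('top.npz');im,d,w=z['im'],z['d'],z['w']
g=im.max(-1)
def rep(n,m):
    p=w[m];print(n,len(p),'med',np.median(p,0).round(4),'min',p.min(0).round(3),'max',p.max(0).round(3))
def box(u0,v0,u1,v1):
    m=np.zeros(d.shape,bool);m[v0:v1,u0:u1]=1;return m&(d>0)
print('table z',np.median(w[box(180,290,230,390)][:,2]))
# lid top
m=box(295,155,450,305)&(abs(w[...,2]-.117)<.006)
m=cv2.morphologyEx(m.astype(np.uint8),cv2.MORPH_OPEN,np.ones((15,15)))
pl=w[m>0];print('lid z',np.median(pl[:,2]))
r=cv2.minAreaRect((pl[:,:2]*1000).astype(np.float32));print('lid rect mm',r)
pad=box(410,335,445,385)&(g<60)&(w[...,2]>.1);rep('pad',pad)
print('pad rect',cv2.minAreaRect((w[pad][:,:2]*1000).astype(np.float32)))
kn=box(335,275,365,300)&(g<70)&(w[...,2]>.14);rep('knob',kn)
we=box(325,315,360,355)&(w[...,2]>.03);rep('weight',we)
print('weight px top', w[333,343])
# lever bar direction
z2=np.load('scene.npz');im2,w2=z2['im'],z2['w'];d2=z2['d']
k2=np.zeros(d2.shape,bool);k2[210:235,372:396]=1;k2&=(im2.max(-1)<70)&(w2[...,2]>.13)&(d2>0);rep('knob scene',k2)
p2=np.zeros(d2.shape,bool);p2[190:220,465:510]=1;p2&=(im2.max(-1)<60)&(w2[...,2]>.13)&(d2>0);rep('pad scene',p2)
```

```text
table z -0.000590589124506713
lid z 0.11819081655369612
lid rect mm ((656.2769775390625, 31.299476623535156), (212.7333221435547, 194.20980834960938), 72.87724304199219)
pad 540 med [ 0.4421 -0.0363  0.1673] min [ 0.42  -0.053  0.16 ] max [ 0.465 -0.019  0.175]
pad rect ((442.4234619140625, -37.025203704833984), (29.10099983215332, 43.422847747802734), 74.80653381347656)
knob 60 med [0.5561 0.0811 0.1634] min [0.55  0.075 0.159] max [0.562 0.086 0.167]
weight 350 med [0.4793 0.0934 0.0483] min [0.461 0.075 0.03 ] max [0.497 0.111 0.072]
weight px top [0.48101563 0.09172539 0.06842955]
knob scene 101 med [0.6651 0.0178 0.1186] min [0.646 0.007 0.116] max [0.675 0.026 0.121]
pad scene 506 med [ 7.105e-01 -1.913e-01  6.000e-04] min [ 0.524 -0.225 -0.005] max [0.731 0.103 0.961]
```

Request:
carry_out:
  dp:
    - [0,0,-0.1]
    - [0.675,-0.56,-0.15]
    - [0.675,-0.56,-0.15]
    - [0.675,-0.56,-0.15]
    - [0.675,-0.56,-0.15]
    - [0.675,-0.56,-0.15]
    - [0.675,-0.56,-0.15]
    - [0.675,-0.56,-0.15]
    - [0.675,-0.56,-0.15]
    - [0.675,-0.56,-0.15]
  turn: [0,-0.318,-0.318,-0.318,-0.318,-0.318,-0.318,-0.318,-0.318,-0.318]
  fingers: [-1,-1,-1,-1,-1,-1,-1,-1,-1,-1]

```text
t: 0.93
tool_pos: [0.3517, -0.2344, 0.259]
orientation: [3.141, -0.001, 1.292]
contact_force: [0.1, -1.3, -0.2]
opening: -0.0004
grasp_force: 0.0
```

```bash
cat >> h.py <<'E'
from scipy.spatial.transform import Rotation as Ro
YAW=-0.285
K=np.array([.5565,.0810]); P=np.array([.4424,-.0370])   # knob, pad (world xy)
X=np.array([np.cos(YAW),np.sin(YAW)]); Y=np.array([-X[1],X[0]])
def plan(xy,z):
    s=robot.read_state(); R=Ro.from_euler('xyz',s['orientation']).as_matrix()
    dy=(YAW+np.pi/2)-s['orientation'][2]
    print('t',s['t'],'pos',s['tool_pos'].round(4),'ori',s['orientation'].round(3),'F',s['contact_force'].round(1),'q',s['joints'].round(2),'open',round(s['opening'],4))
    print('dp',(R.T@(np.r_[xy,z]-s['tool_pos'])/.4).round(4),'turn',round(-dy/np.pi,4))
E
python3 -c "
from h import *
plan(K-.033*Y,.21)"
```

```text
t 0.9333 pos [ 0.3517 -0.2344  0.259 ] ori [ 3.141e+00 -1.000e-03  1.292e+00] F [ 0.1 -1.3 -0.2] q [-0.7   0.05  1.88  0.    1.22 -0.42] open -0.0004
dp [0.8165 0.2744 0.1232] turn 0.0018
```

Request:
carry_out:
  dp:
    - [0.81,0.275,0.06]
    - [0.81,0.275,0.06]
    - [0.81,0.275,0.06]
    - [0.81,0.275,0.06]
    - [0.81,0.275,0.06]
    - [0.81,0.275,0.06]
    - [0.81,0.275,0.06]
    - [0.81,0.275,0.06]
    - [0.81,0.275,0.06]
    - [0.81,0.275,0.06]
  turn: [0.002,0.002,0.002,0.002,0.002,0.002,0.002,0.002,0.002,0.002]
  fingers: [-1,-1,-1,-1,-1,-1,-1,-1,-1,-1]

```text
t: 1.77
tool_pos: [0.5486, 0.0436, 0.2338]
orientation: [-3.14, 0.0, 1.279]
contact_force: [0.4, -0.9, -0.4]
opening: 0.0001
grasp_force: 0.0
```

```bash
python3 -c "
from h import *
plan(K-.033*Y,.14)
im,d=cams.get_image('wrist');cv2.imwrite('pics/w1.png',im)"
```

```text
t 1.7667 pos [0.5486 0.0436 0.2338] ori [-3.14   0.     1.279] F [ 0.4 -0.9 -0.4] q [-0.01  0.32  1.61  0.    1.22  0.29] open 0.0001
dp [ 0.0128 -0.007   0.2344] turn -0.0023
```

View pics/w1.png

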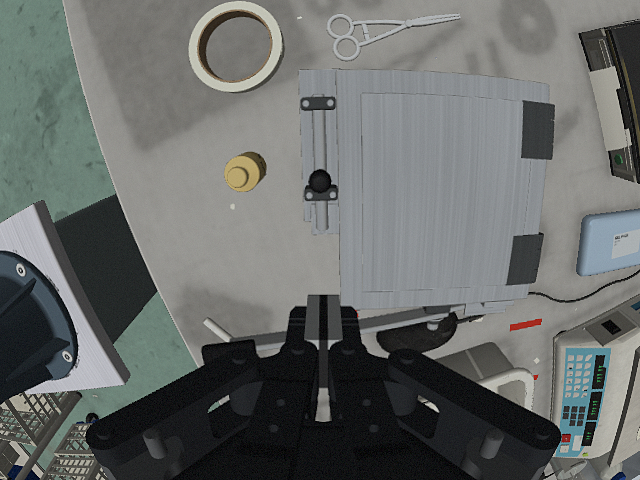

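The wrist view shows the knob at (320,181), in line with the closed finger seam (u≈323), so the path down beside it is clear.

Request:
carry_out:
  dp:
    - [0.01,-0.005,0.08]
    - [0.012,-0.007,0.16]
    - [0.012,-0.007,0.234]
    - [0.012,-0.007,0.234]
    - [0.012,-0.007,0.234]
  turn: [-0.002,-0.002,-0.002,-0.002,-0.002]
  fingers: [-1,-1,-1,-1,-1]

```text
t: 2.23
tool_pos: [0.5459, 0.0457, 0.1412]
orientation: [-3.14, 0.001, 1.281]
contact_force: [1.2, 0.9, -0.1]
opening: -0.0001
grasp_force: 0.0
```

Request:
carry_out:
  dp:
    - [0.02,0,0]
    - [0.035,0,0]
    - [0.05,0,0]
    - [0.065,0,0]
    - [0.08,0,0]
    - [0.09,0,0]
    - [0.1,0,0]
    - [0.105,0,0]
    - [0.105,0,0]
  turn: [0,0,0,0,0,0,0,0,0]
  fingers: [-1,-1,-1,-1,-1,-1,-1,-1,-1]

```text
t: 2.98
tool_pos: [0.5588, 0.0876, 0.1411]
orientation: [-3.142, -0.0, 1.282]
contact_force: [-0.4, 0.0, 0.3]
opening: -0.0002
grasp_force: 0.0
```

```bash
python3 -c "
from h import *
plan(K+.013*Y,.14)"
```

```text
t 2.9833 pos [0.5588 0.0876 0.1411] ori [-3.142 -0.     1.282] F [-0.4  0.   0.3] q [0.07 0.44 1.67 0.   1.03 0.36] open -0.0002
dp [ 0.015  -0.0009  0.0029] turn -0.0011
```

Request:
carry_out:
  dp:
    - [0.008,0,0]
    - [0.015,0,0]
    - [0.02,0,0]
    - [0.025,0,0]
    - [0.025,0,0]
  turn: [0,0,0,0,0]
  fingers: [-1,-1,-1,-1,-1]

```text
t: 3.4
tool_pos: [0.5617, 0.0971, 0.1412]
orientation: [3.142, -0.0, 1.282]
contact_force: [-0.2, 0.1, -0.7]
opening: -0.0003
grasp_force: 0.0
```

```bash
python3 -c "
from h import *
plan(K+.013*Y,.14)
im,d=cams.get_image('scene');cv2.imwrite('pics/s2.png',cv2.resize(im[150:300,230:450],(792,540)))"
```

```text
t 3.4 pos [0.5617 0.0971 0.1412] ori [ 3.142 -0.     1.282] F [-0.2  0.1 -0.7] q [0.09 0.45 1.66 0.   1.03 0.38] open -0.0003
dp [-0.0097 -0.001   0.003 ] turn -0.0012
```

View pics/s2.png

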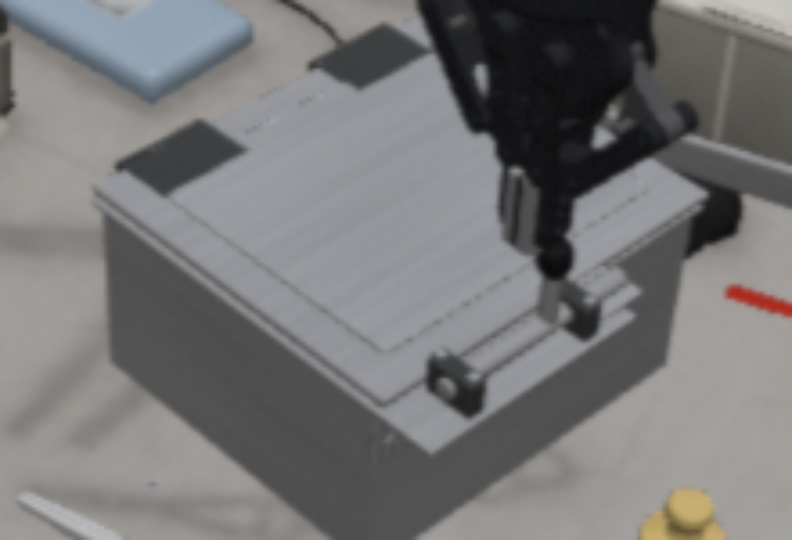

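Run:
```python
from h import *
s=robot.read_state();c=cams.get_calibration('scene')
def proj(p):
    q=c['camera_from_world']@np.r_[p,1];return np.array([c['cx']-c['fx']*q[0]/q[2],c['cy']+c['fy']*q[1]/q[2]]).round(1)
print('tcp',proj(s['tool_pos']),'knob0',proj(np.r_[K,.164]),'knob32',proj(np.r_[K+.032*Y,.164]))
im,d,w=cloud('top');cv2.imwrite('pics/t2.png',cv2.resize(im[220:340,280:440],(800,600)))
```

```text
tcp [374.1 232.2] knob0 [383.7 215.7] knob32 [368.2 224.9]
```

View pics/t2.png

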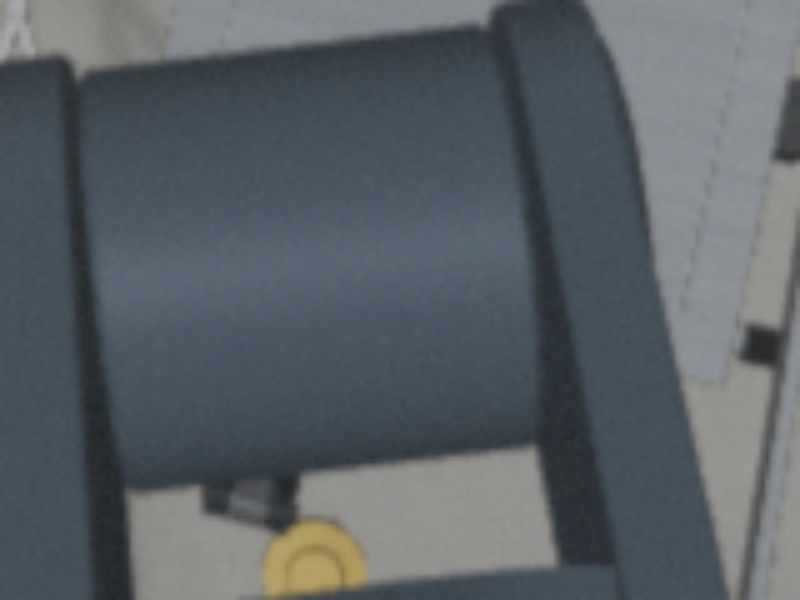

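The knob (384,222 in the full picture) has not moved, and the fingers appear up-left of it. I'll check with depth where the fingertips really are.

Run:
```python
from h import *
im,d,w=cloud('scene')
s=robot.read_state();print(s['tool_pos'])
def f(u,v): return w[v,u].round(3),im[v,u]
for uv in [(384,218),(384,222),(384,226),(374,218),(374,214),(374,208),(371,214),(371,205),(384,212),(387,208),(384,205),(384,200),(374,222),(374,232),(382,235)]: print(uv,*f(*uv))
c=cams.get_calibration('wrist');print(c)
im,d=cams.get_image('wrist');cv2.imwrite('pics/w3.png',im)
```

```text
[0.56153385 0.09674284 0.14116379]
(384, 218) [0.554 0.084 0.163] [25 24 23]
(384, 222) [0.552 0.088 0.159] [19 18 18]
(384, 226) [0.551 0.088 0.152] [12 10 13]
(374, 218) [0.559 0.11  0.179] [78 78 77]
(374, 214) [0.561 0.107 0.183] [70 69 68]
(374, 208) [0.562 0.107 0.194] [54 54 55]
(371, 214) [0.565 0.107 0.181] [72 71 70]
(371, 205) [0.567 0.105 0.196] [77 77 76]
(384, 212) [0.548 0.102 0.189] [24 22 19]
(387, 208) [0.546 0.097 0.194] [23 21 21]
(384, 205) [0.548 0.105 0.204] [22 20 20]
(384, 200) [0.548 0.108 0.215] [19 18 16]
(374, 222) [0.584 0.05  0.117] [160 155 152]
(374, 232) [0.573 0.071 0.117] [159 154 151]
(382, 235) [0.553 0.086 0.132] [90 89 90]
{'fx': 371.64829954431775, 'fy': 371.64829954431775, 'cx': 322.9844198530646, 'cy': 238.29774428225008, 'tool_from_camera': array([[-2.36960282e-04,  9.46791833e-01,  3.21846498e-01,
         8.31363156e-02],
       [ 9.99999971e-01,  2.10058722e-04,  1.18312279e-04,
         4.54676358e-04],
       [ 4.44104360e-05,  3.21846516e-01, -9.46791856e-01,
        -1.75052167e-01],
       [ 0.00000000e+00,  0.00000000e+00,  0.00000000e+00,
         1.00000000e+00]])}
```

View pics/w3.png

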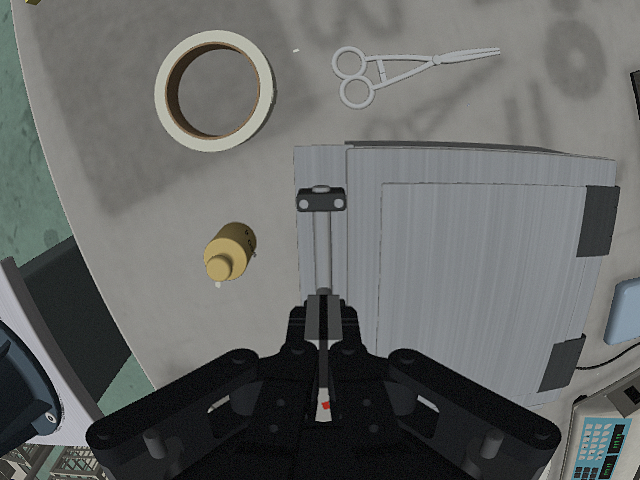

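Depth and the wrist view agree: the real tips are about 36 mm above the reported TCP (tips at z≈0.176), so they passed over the knob (top 0.164) without touching it. I'll go back, lower by that amount and push again.

Request:
carry_out:
  dp:
    - [-0.06,0,0]
    - [-0.125,0,0]
    - [-0.125,0,0]
    - [-0.125,0,0]
    - [-0.125,0,0.05]
    - [-0.125,0,0.095]
    - [-0.125,0,0.095]
    - [-0.125,0,0.095]
  turn: [0,0,0,0,0,0,0,0]
  fingers: [-1,-1,-1,-1,-1,-1,-1,-1]

```text
t: 4.27
tool_pos: [0.5471, 0.0494, 0.1029]
orientation: [-3.14, 0.0, 1.282]
contact_force: [0.2, -1.0, 0.1]
opening: 0.0
grasp_force: 0.0
```

Request:
carry_out:
  dp:
    - [0.015,0,0]
    - [0.03,0,0]
    - [0.045,0,0]
    - [0.06,0,0]
    - [0.075,0,0]
    - [0.085,0,0]
    - [0.095,0,0]
    - [0.105,0,0]
    - [0.11,0,0]
    - [0.11,0,0]
  turn: [0,0,0,0,0,0,0,0,0,0]
  fingers: [-1,-1,-1,-1,-1,-1,-1,-1,-1,-1]

```text
t: 5.1
tool_pos: [0.5597, 0.0909, 0.1031]
orientation: [-3.141, 0.001, 1.282]
contact_force: [-1.7, -2.8, 2.8]
opening: 0.0001
grasp_force: 1.5
```

Run:
```python
from h import *
plan(K+.013*Y,.103)
im,d=cams.get_image('scene');cv2.imwrite('pics/s4.png',cv2.resize(im[150:300,230:450],(792,540)))
```

```text
t 5.1 pos [0.5597 0.0909 0.1031] ori [-3.141e+00  1.000e-03  1.282e+00] F [-1.7 -2.8  2.8] q [ 0.08  0.5   1.69 -0.    0.95  0.37] open 0.0001
dp [ 0.0065 -0.0008  0.0004] turn -0.0011
```

View pics/s4.png

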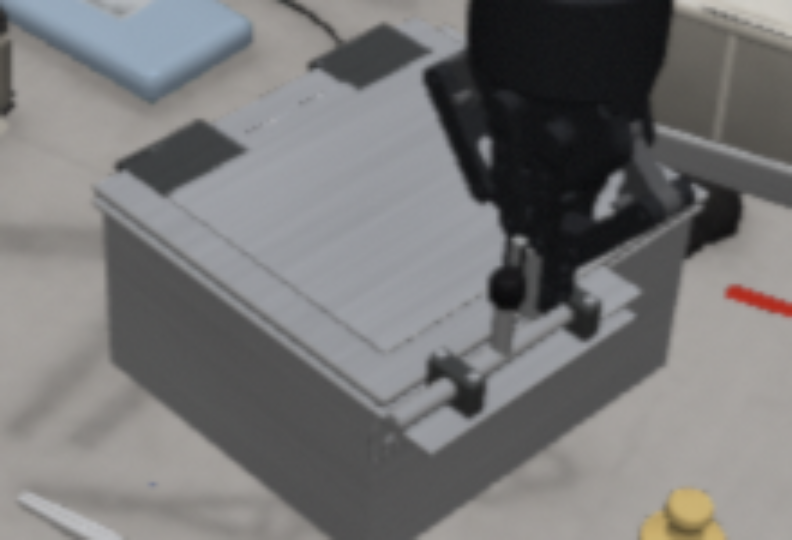

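The bolt has moved: the knob is now at about (505,287) in the crop, roughly 29 mm of travel. I'll push on to the end stop.

Request:
carry_out:
  dp:
    - [0.006,0,0]
    - [0.012,0,0]
    - [0.016,0,0]
    - [0.016,0,0]
  turn: [0,0,0,0]
  fingers: [-1,-1,-1,-1]

```text
t: 5.48
tool_pos: [0.5598, 0.0918, 0.1029]
orientation: [-3.139, 0.01, 1.282]
contact_force: [-11.4, -38.9, 10.2]
opening: -0.0001
grasp_force: 20.2
```

Run:
```python
from h import *
plan(K-.02*Y,.26)
im,d,w=cloud('scene')
m=np.zeros(d.shape,bool);m[222:242,355:385]=1;m&=(im.max(-1)<40)&(abs(w[...,2]-.158)<.008)
p=w[m][:,:2]-K;print(m.sum(),np.median(p@Y),np.median(p@X))
```

```text
t 5.4833 pos [0.5598 0.0918 0.1029] ori [-3.139  0.01   1.282] F [-11.4 -38.9  10.2] q [ 0.08  0.5   1.69 -0.01  0.96  0.38] open -0.0001
dp [-0.0822 -0.0012 -0.392 ] turn -0.0011
133 0.028354039415376425 -0.008038934551770578
```

Force rose to 40 N with no further motion, so the bolt is at its end stop. Next I back off, lift and move over the pad.

Request:
carry_out:
  dp:
    - [-0.05,0,0]
    - [-0.06,0,0]
    - [-0.06,0,-0.1]
    - [-0.06,0,-0.2]
    - [-0.06,0,-0.28]
    - [-0.06,0,-0.28]
    - [-0.06,0,-0.28]
  turn: [0,0,0,0,0,0,0]
  fingers: [-1,-1,-1,-1,-1,-1,-1]

```text
t: 6.12
tool_pos: [0.5557, 0.0746, 0.2168]
orientation: [3.138, -0.002, 1.282]
contact_force: [-0.4, -0.2, -0.9]
opening: 0.0005
grasp_force: 0.0
```

Run:
```python
from h import *
plan(P,.155)
```

```text
t 6.1167 pos [0.5557 0.0746 0.2168] ori [ 3.138e+00 -2.000e-03  1.282e+00] F [-0.4 -0.2 -0.9] q [0.05 0.35 1.61 0.   1.18 0.34] open 0.0005
dp [-0.3485 -0.1925  0.1532] turn -0.0013
```

Request:
carry_out:
  dp:
    - [-0.35,-0.192,0]
    - [-0.35,-0.192,0]
    - [-0.35,-0.192,0]
    - [-0.35,-0.192,0]
    - [-0.35,-0.192,0]
    - [-0.35,-0.192,0]
    - [-0.35,-0.192,0.08]
    - [-0.35,-0.192,0.15]
    - [-0.35,-0.192,0.15]
    - [-0.35,-0.192,0.15]
  turn: [0,0,0,0,0,0,0,0,0,0]
  fingers: [-1,-1,-1,-1,-1,-1,-1,-1,-1,-1]

```text
t: 6.95
tool_pos: [0.441, -0.0374, 0.1543]
orientation: [-3.138, 0.0, 1.283]
contact_force: [-0.8, -0.3, 0.7]
opening: 0.0001
grasp_force: 0.0
```

Run:
```python
from h import *
plan(P,.155)
im,d=cams.get_image('wrist');cv2.imwrite('pics/w5.png',im)
im,d,w=cloud('scene');m=np.zeros(d.shape,bool);m[205:235,340:395]=1;m&=(im.max(-1)<60)&(w[...,2]>.14)&(w[...,2]<.17)
p=w[m][:,:2]-K;print(m.sum(),np.median(p@Y),np.median(p@X))
```

```text
t 6.95 pos [ 0.441  -0.0374  0.1543] ori [-3.138  0.     1.283] F [-0.8 -0.3  0.7] q [-0.19  0.22  1.96  0.    0.97  0.1 ] open 0.0001
dp [ 0.0019  0.003  -0.0017] turn -0.001
90 0.032570966072287946 -0.005258416278436173
```

View pics/w5.png

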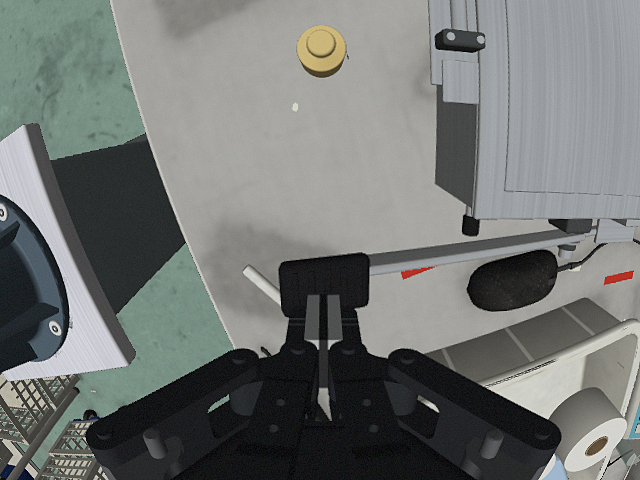

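The fingertips (320,300) sit over the centre of the pad (325,285), and the bolt reads 0.032. Now I press, following the pad's arc.

Request:
carry_out:
  dp:
    - [0,0,0.02]
    - [0,0,0.04]
    - [0,0,0.055]
    - [0,-0.003,0.067]
    - [0,-0.008,0.08]
    - [0,-0.013,0.095]
    - [0,-0.018,0.11]
    - [0,-0.022,0.125]
    - [0,-0.025,0.14]
    - [0,-0.027,0.155]
  turn: [0,0,0,0,0,0,0,0,0,0]
  fingers: [-1,-1,-1,-1,-1,-1,-1,-1,-1,-1]

```text
t: 7.88
tool_pos: [0.4316, -0.0353, 0.094]
orientation: [3.14, 0.0, 1.282]
contact_force: [-5.6, -0.8, 19.9]
opening: -0.0004
grasp_force: 9.6
```

Lever force is about 20 N, as expected. I continue to the stop.

Request:
carry_out:
  dp:
    - [0,-0.002,0.015]
    - [0,-0.004,0.03]
    - [0,-0.005,0.045]
    - [0,-0.006,0.06]
    - [0,-0.007,0.075]
    - [0,-0.007,0.09]
    - [0,-0.006,0.105]
    - [0,-0.006,0.118]
    - [0,-0.005,0.125]
    - [0,-0.005,0.125]
  turn: [0,0,0,0,0,0,0,0,0,0]
  fingers: [-1,-1,-1,-1,-1,-1,-1,-1,-1,-1]

```text
t: 8.72
tool_pos: [0.4305, -0.035, 0.0449]
orientation: [3.139, 0.0, 1.282]
contact_force: [-9.5, -1.3, 38.9]
opening: 0.0003
grasp_force: 19.9
```

Run:
```python
from h import *
plan(P-.013*X,.042)
im,d=cams.get_image('scene');cv2.imwrite('pics/s6.png',im)
```

```text
t 8.7167 pos [ 0.4305 -0.035   0.0449] ori [3.139 0.    1.282] F [-9.5 -1.3 38.9] q [-0.19  0.39  2.07 -0.    0.67  0.1 ] open 0.0003
dp [ 0.0035 -0.0025  0.0073] turn -0.0012
```

View pics/s6.png

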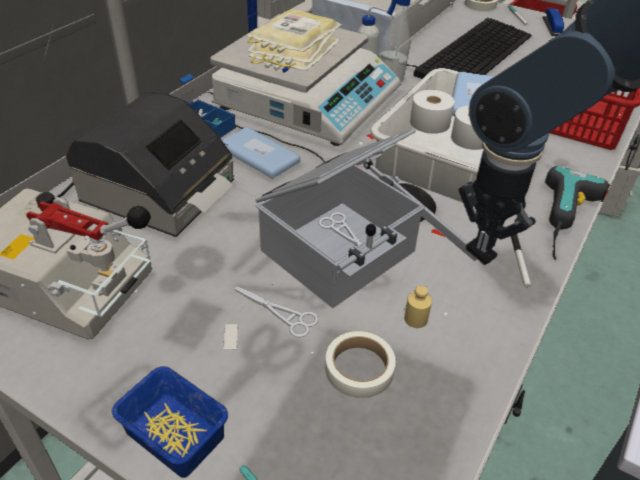

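The lid is raised and the bystanders haven't moved. The 39 N shows the lever is on its stop, so I'll ease off slightly, then check the lid angle.

Request:
carry_out:
  dp:
    - [0,0,-0.002]
    - [0,0,-0.002]
    - [0,0,-0.002]
    - [0,0,-0.002]
  turn: [0,0,0,0]
  fingers: [-1,-1,-1,-1]

```text
t: 9.1
tool_pos: [0.4303, -0.0349, 0.0453]
orientation: [3.139, -0.0, 1.282]
contact_force: [-5.0, -1.8, 25.6]
opening: -0.0001
grasp_force: 13.0
```

Run:
```python
from h import *
s=robot.read_state();print(s['tool_pos'],s['contact_force'])
im,d,w=cloud('top')
C=K+.109*X-.018*Y
b=np.stack([(w[...,:2]-C)@X,(w[...,:2]-C)@Y,w[...,2]],-1)
m=(d>0)&(abs(b[...,1])<80)&(b[...,0]>-.02)&(b[...,0]<.08)&(abs(b[...,1])<.08)&(b[...,2]>.125)&(b[...,2]<.3)
print(m.sum(),'lid angle',-np.arctan(np.polyfit(b[m][:,0],b[m][:,2],1)[0]))
```

```text
[ 0.43028621 -0.03490076  0.04530805] [-5.03835848 -1.76781909 25.6480844 ]
5219 lid angle 0.6899262893767456
```

Lid angle is 0.69 rad, fully raised, with 25 N held on the stop.

```bash
python3 -c "
from cell import ticket
print(ticket.close_job())"
```

```text
the job is handed in; nothing more can be done
None
```

The job is handed in: the bolt is at its end stop (0.032 m), the lid is fully raised (0.69 rad), and the arm is still holding the lever down at about 25 N; my first push passed over the knob without moving it and had to be repeated 38 mm lower.

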